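# Sort the mixer's spare gears and prove one against the master

### The arm

A 7-joint arm with a two-finger parallel gripper is mounted at the origin on the work surface. World frame = base frame: x ahead of the robot, y to its left, z up, the work surface at z = 0. Lengths are in m, angles in rad, forces in N, time in s.
With the tool pointing down it reaches from about 0.375 to 0.925 m from the base axis. Payload 3.1 kg.
Tool frame: the origin (TCP) lies on the centre line of the jaws, within the pads' length; the fingertips stand 19 mm ahead of it and the grasp point (between the pads) is the TCP; x points along the fingers, z is the direction in which the jaws open and shut, and the axes are right-handed (so a half turn about x gives the same grasp; the last joint's range is limited). The gripper opens to 85 mm and grips with 20 to 120 N. Pads are 22 mm wide; open, the fingers measure 114 mm over their backs; the gripper's body (76 mm by 85 mm) begins 54 mm behind the grasp point. The pads swing forward as they close: fully open they stand 13 mm farther back than shut.
Start: joints at [-1.261, 0.383, 0.044, 1.598, -0.018, 1.161, -0.05], TCP at [0.258, 0.597, 0.226] pointing down, gripper open.
Joint ranges: [-2.61, 2.61], [-0.41, 2.15], [-1.48, 1.57], [0, 2.5], [-1.57, 4.71], [0.05, 1.97], [-2.85, 2.85]. Speed limits (rad/s): [2.79, 2.79, 3.14, 3.14, 3.14, 3.14, 3.14].

### API

Orientations are given as a unit quaternion [w, x, y, z].
In Python, from plant import r gives the robot as it stands. Calls block until the motion is done:
- r.goto(position, orientation): joint-space move of the TCP to a pose.
- r.move_l(position, attitude=None, velocity=0.15, force_limit=None): straight line of the TCP; attitude=None keeps the orientation; velocity is the mean speed in m/s. With force_limit (N) it stops when the force on the tool has changed by that much, and returns True; else False.
- r.movej(angles): joint-space move.
- r.release() and r.close(effort=None): open the fingers fully, or close them until they stop; effort is the grip in N (None keeps the last).
- r.sleep(seconds).
- r.ik(position, orientation): joint angles nearest the present ones, or None.
- r.state(): the state.
- r.get_image(name): name is "scene" or "top"; returns a dict with "image" (420x560x3 uint8, blue, green, red), "K" (3x3 intrinsics, pixels), "k1" (the pictures are not rectified: a ray, as slopes to the right and down, at radius r is drawn at 1 + k1 r^2 times it, then the intrinsics apply), "extrinsics" (4x4, takes a point from world to camera coordinates). Camera axes: x right, y up, looking along -z (the intrinsics and any distortion apply to the point x, -y, -z); pixel columns grow to the right and rows downward; lengths in m; the calibration is good to about 2 mm. A picture is of the moment at which its call begins. There is no depth.
A pose or a line that the arm cannot do raises r.PlanningError and nothing moves.
- r.sign_off(): hands the job in, once; it reports no verdict.
The state is a dict: "time": time; "qpos": joint angles; "qvel": joint speeds; "joint_efforts": joint torques, N m; "tool_pos": TCP position; "orientation": TCP orientation; "force": force on the tool from outside, world axes, zero at the start; "ft_torque": the same for the moment, N m; "finger_gap": opening from 0.0 (shut) to 1.0 (fully open).
Only numpy, scipy, OpenCV 4.12 (cv2) and the standard library are available. Lean on these libraries where they do the work, as an engineer would, in place of code of your own. Each camera call takes 0.05 s, during which the arm holds its last target. There are 200 camera calls.

### The job

The dough mixer's spare brass gears are mixed up on the bench. Take one of the eight-tooth gears and try it on the bare post of the test stand: lower it until it sits right down in mesh with the dark master gear, then turn it so that the master goes round by one tooth (do not turn the master before that). Then put away every gear lying flat, hub up: the eight-tooth gears in the bay of the spares box under the sliding cover, the twelve-tooth ones in the open pan; leave the cover slid fully shut, and do not knock over the two jars.

Things in the scene. Friction and masses are not known exactly. Their poses are not given: they have to be found in the camera images.
- gear_a_mid (a point): Eight-tooth brass gear, 71 mm over the teeth, tooth disc 16 mm thick, square hub 32 mm across flats rising to 50 mm above the underside, 18 mm square through bore, 0.3 kg. Point: on the axis half-way up, 25 mm above the underside. z: axis, up with the hub up; x, y square to the hub's flats, a tooth on x. Teeth 9 mm wide, every 45 degrees; meshes with the master.
- gear_b_mid (a point): Eight-tooth brass gear, 71 mm over the teeth, tooth disc 16 mm thick, square hub 32 mm across flats rising to 50 mm above the underside, 18 mm square through bore, 0.3 kg. Point: on the axis half-way up, 25 mm above the underside. z: axis, up with the hub up; x, y square to the hub's flats, a tooth on x. Teeth 9 mm wide, every 45 degrees; meshes with the master. May be absent
- gear_c_mid (a point): Twelve-tooth brass gear, 71 mm over the teeth, tooth disc 16 mm thick, square hub 32 mm across flats rising to 50 mm above the underside, 18 mm square through bore, 0.3 kg. Point: on the axis half-way up, 25 mm above the underside. z: axis, up with the hub up; x, y square to the hub's flats, a tooth on x. Teeth 8 mm wide, every 30 degrees; does not mesh. May be absent
- gear_d_mid (a point): Twelve-tooth brass gear, 71 mm over the teeth, tooth disc 16 mm thick, square hub 32 mm across flats rising to 50 mm above the underside, 18 mm square through bore, 0.3 kg. Point: on the axis half-way up, 25 mm above the underside. z: axis, up with the hub up; x, y square to the hub's flats, a tooth on x. Teeth 8 mm wide, every 30 degrees; does not mesh. May be absent
- post (a point): foot of the bare steel post (14 mm thick, round tip 35 mm up) at the top of the fixed test stand's grey plate (100 x 166 x 12 mm); a gear's underside rests here. The master's axis is 62 mm away along this frame's +y. A gear goes down only with its teeth facing the master's gaps (play 3 mm either way at 31 mm radius). Place and yaw vary
- master (a joint): turn (rad, counter-clockwise from above) of the dark steel master gear: eight teeth, disc like the eight-tooth brass gears, on the plate, round hub 26 mm high. At 0 its teeth lie at 0, 45, 90.. degrees from the x axis of post, one pointing at the post. Light friction (0.012 N m), stays put, turns both ways; a tooth is 0.785. Starts at -0.35 to 0.35
- master_mark (a point): small bright steel stud on top of one tooth of the master gear, 31 mm from its axis, 28 mm above the bench
- bay (a point): centre of the bay's floor in the fixed grey spares box, 6 mm above the bench. The box is 112 mm wide (x), 360 mm long (y); the bay is its -y half, inside 100 (x) by 170 mm (y), walls 6 mm thick, 60 mm high above this floor; holds two gears side by side along y. The +y half is closed; the cover parks over it. Place and yaw vary
- cover (a joint): slide (m) of the flat aluminium cover (120 x 186 x 5 mm, top 66.5 mm above the bay's floor) along the box's y: 0 shut over the bay, 0.178 at the stop with the bay open. Friction 1.5 N, stays where left. Starts at 0 to 0.08
- cover_grip (a point): point to pinch on the cover's upright black fin, 12 mm below its top and 24 mm above the cover's top. The fin is 16 mm thick along y (the sliding direction), 60 mm long (x), 36 mm high, 40 mm to the -y side of the cover's centre. Axes as bay, z up
- pan_in (a point): centre of the floor of the fixed open dark steel pan, inside 110 (x) by 182 mm (y), walls 4 mm thick; floor 4 mm, rim 35 mm above the bench. Holds two gears side by side along y. Place and yaw vary
- jar: white jar with a lid, 90 mm thick, 130 mm high, behind the work; origin at its underside; a bystander
- jar2: amber jar with a white lid, 90 mm thick, 130 mm high, behind the work; origin at its underside; a bystander

How it is judged:
On the way, in this order (a step that is already met when the one before it is completed fails the run):
1. an eight-tooth gear sits right down on the bare post, in mesh with the master (((horizontal distance between gear_a_mid and post below 0.005 m and z of gear_a_mid in the frame of post below 0.029 m and angle between gear_a_mid's own z axis and vertical below 0.1 rad) or (horizontal distance between gear_b_mid and post below 0.005 m and z of gear_b_mid in the frame of post below 0.029 m and angle between gear_b_mid's own z axis and vertical below 0.1 rad))), for 0.2 s.
2. with an eight-tooth gear seated on the post, the master has been turned by about one tooth (its stud over 19 mm from its start) (((horizontal distance between gear_a_mid and post below 0.005 m and z of gear_a_mid in the frame of post below 0.029 m and angle between gear_a_mid's own z axis and vertical below 0.1 rad and distance of master_mark from where it was at the start of the episode above 0.019 m) or (horizontal distance between gear_b_mid and post below 0.005 m and z of gear_b_mid in the frame of post below 0.029 m and angle between gear_b_mid's own z axis and vertical below 0.1 rad and distance of master_mark from where it was at the start of the episode above 0.019 m))), for 0.1 s.
At the end, for the whole second after the job is handed in: every eight-tooth gear lies flat (within 0.15 rad, hub up) on the floor of the spares box's bay and every twelve-tooth gear flat on the floor of the pan (heights within 8 mm), all at rest, and the cover is within 6 mm of shut (x of gear_a_mid in the frame of bay between -0.05 and 0.05 m and y of gear_a_mid in the frame of bay between -0.088 and 0.088 m and z of gear_a_mid in the frame of bay between 0.017 and 0.033 m and angle between each of gear_a_mid, gear_b_mid, gear_c_mid, gear_d_mid's own z axis and vertical below 0.15 rad and linear speed of each of gear_a, gear_b, gear_c, gear_d below 0.03 m/s and x of gear_b_mid in the frame of bay between -0.05 and 0.05 m and y of gear_b_mid in the frame of bay between -0.088 and 0.088 m and z of gear_b_mid in the frame of bay between 0.017 and 0.033 m and x of gear_c_mid in the frame of pan_in between -0.05 and 0.05 m and y of gear_c_mid in the frame of pan_in between -0.088 and 0.088 m and z of gear_c_mid in the frame of pan_in between 0.017 and 0.033 m and x of gear_d_mid in the frame of pan_in between -0.05 and 0.05 m and y of gear_d_mid in the frame of pan_in between -0.088 and 0.088 m and z of gear_d_mid in the frame of pan_in between 0.017 and 0.033 m and value of joint cover below 0.006 m); the robot touches nothing.
It fails at once if a jar is knocked over (angle between any of jar, jar2's own z axis and vertical above 0.7 rad).
Of gear_b, gear_c, gear_d only 2 to 3 are there at a start; the rules pass over those that are not, and their reading is None.
At some moment in a run one of gear_a, gear_b, gear_c, gear_d may be knocked a few centimetres aside while the robot is not near it.
Once in a run the grip may slacken for a moment while it holds something.
It also fails if it takes over 210 s, if anything falls off the work surface, if the arm or the gripper's body presses on something with over 40 N, if the wrist force passes 120 N, or if a joint passes its speed limit or range.

## Working session

There is one attempt and no reset: what is moved stays moved. The work goes in short steps, each a Python script; the robot and the scene stay as the last script left them, time stands still between calls to the robot, and variables do not carry over. Pictures are saved under pics/ and viewed, about 12 in all and at most 16, crops included, and the job is handed in when it is done.

```bash
mkdir -p pics; ls
python3 - <<'E'
from plant import r
import cv2,numpy as np
for n in("scene","top"):
    d=r.get_image(n); cv2.imwrite(f"pics/{n}0.png",d["image"]); print(n,d["K"],d["k1"],np.round(d["extrinsics"],4))
print(r.state())
E
```

```text
pics
scene [[394.04037604   0.         280.27189496]
 [  0.         394.04037604 207.6025892 ]
 [  0.           0.           1.        ]] -0.09433605748752638 [[-0.6951  0.7189 -0.0051  0.4229]
 [-0.5772 -0.5539  0.6     0.2842]
 [ 0.4285  0.42    0.8    -1.0598]
 [ 0.      0.      0.      1.    ]]
top [[526.94029255   0.         276.19919473]
 [  0.         526.94029255 206.3475967 ]
 [  0.           0.           1.        ]] 0.045984849669936545 [[ 0.0161 -0.9998 -0.0071 -0.0194]
 [ 0.991   0.015   0.1332 -0.5882]
 [-0.1331 -0.0092  0.9911 -1.2865]
 [ 0.      0.      0.      1.    ]]
{'time': 0.1, 'qpos': array([-1.26080079,  0.38375678,  0.0438568 ,  1.59941574, -0.01794952,
        1.16117858, -0.04994395]), 'qvel': array([ 0.0010555 , -0.00186006,  0.00010919, -0.00352087,  0.0008753 ,
       -0.00088488,  0.00112005]), 'joint_efforts': array([ 2.90678858e-03, -4.34727895e+01,  1.02935269e+00, -2.50453770e+01,
        1.08740028e-02,  5.43861621e-03,  5.65539040e-06]), 'tool_pos': array([0.25743931, 0.59590893, 0.22431134]), 'orientation': array([ 0.59020466, -0.38888209,  0.59156816,  0.38791275]), 'force': array([ 0.55294758, -0.48838525,  0.13763604]), 'ft_torque': array([0.02165722, 0.0396684 , 0.04809836]), 'finger_gap': 1.0008108751804976}
```

View pics/top0.png

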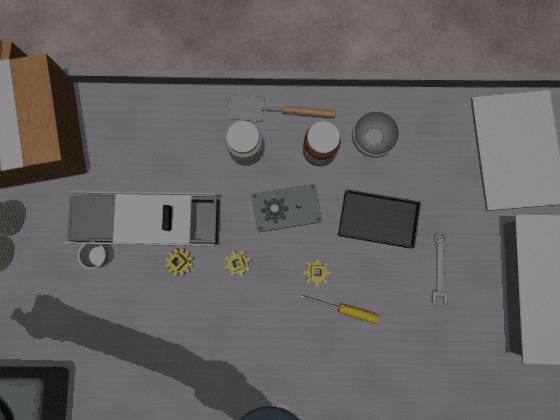

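View pics/scene0.png

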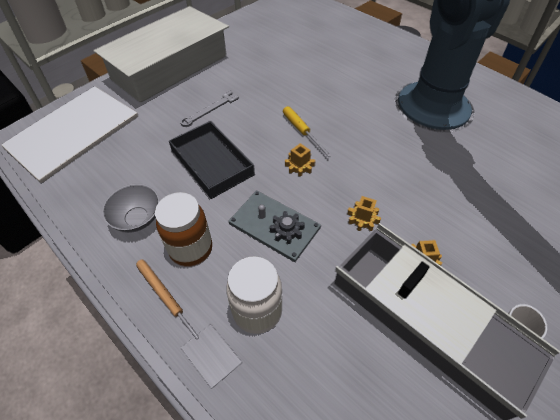

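```bash
cat > h.py <<'E'
import numpy as np, cv2
from scipy.spatial.transform import Rotation as R
from plant import r
def rays(d,uv):
    """world origin and directions for pixels uv"""
    K=d["K"]; uv=np.atleast_2d(np.asarray(uv,float))
    p=(uv-K[:2,2])/K[0,0]; q=p.copy()
    for _ in range(8): q=p/(1+d["k1"]*(q**2).sum(1,keepdims=True))
    c=np.c_[q[:,0],-q[:,1],-np.ones(len(q))]; E=d["extrinsics"]
    return -E[:3,:3].T@E[:3,3], c@E[:3,:3]
def onplane(d,uv,z):
    o,v=rays(d,uv); return o+v*((z-o[2])/v[:,2:])
def proj(d,P):
    P=np.atleast_2d(P); E=d["extrinsics"]; c=P@E[:3,:3].T+E[:3,3]
    s=np.c_[c[:,0],-c[:,1]]/-c[:,2:]; s=s*(1+d["k1"]*(s**2).sum(1,keepdims=True))
    return s*d["K"][0,0]+d["K"][:2,2]
def down(yaw):
    """tool x down, tool z (jaws) at world angle yaw (mod pi, nearest to a comfortable wrist)"""
    z=np.array([np.cos(yaw),np.sin(yaw),0]); x=np.array([0,0,-1.]); y=np.cross(z,x)
    q=R.from_matrix(np.c_[x,y,z]).as_quat(); return [q[3],*q[:3]]
def img(n): return r.get_image(n)
def crop(d,x0,y0,x1,y1,s,f):
    c=cv2.resize(d["image"][y0:y1,x0:x1],None,fx=s,fy=s,interpolation=cv2.INTER_CUBIC); cv2.imwrite(f,cv2.convertScaleAbs(c,alpha=1.4))
E
python3 - <<'E'
from h import *
d=img("top"); crop(d,160,180,336,290,4.5,"pics/c1.png")
hsv=cv2.cvtColor(d["image"],cv2.COLOR_BGR2HSV)
m=cv2.inRange(hsv,(20,120,60),(35,255,255))
n,l,s,c=cv2.connectedComponentsWithStats(m)
for i in range(1,n):
    if s[i,4]>20: print(s[i],c[i].round(1),onplane(d,c[i],.03).round(3))
for nm,p,z in [("stud?",(264,210),.028),("master",(274,209),.038),("post",(298.5,205),.047),("pan",(379,219),.035),
 ("boxR",(217,195),.066),("boxR2",(216,244),.066),("boxL",(68,193),.066),("boxL2",(67,244),.066),("fin",(167,218),.108)]:
    print(nm,onplane(d,p,z).round(3))
E
```

```text
[166 249  27  27 336] [178.8 262.1] [[0.445 0.231 0.03 ]]
[225 251  24  25 225] [236.7 263. ] [[0.445 0.086 0.03 ]]
[303 259  25  25 250] [316.4 271.8] [[ 0.427 -0.113  0.03 ]]
[339 304  40  20 392] [358.8 313.4] [[ 0.327 -0.217  0.03 ]]
stud? [[0.58  0.021 0.028]]
master [[ 0.582 -0.005  0.038]]
post [[ 0.592 -0.066  0.047]]
pan [[ 0.561 -0.269  0.035]]
boxR [[0.611 0.136 0.066]]
boxR2 [[0.49  0.135 0.066]]
boxL [[0.61  0.503 0.066]]
boxL2 [[0.485 0.496 0.066]]
fin [[0.547 0.248 0.108]]
```

View pics/c1.png

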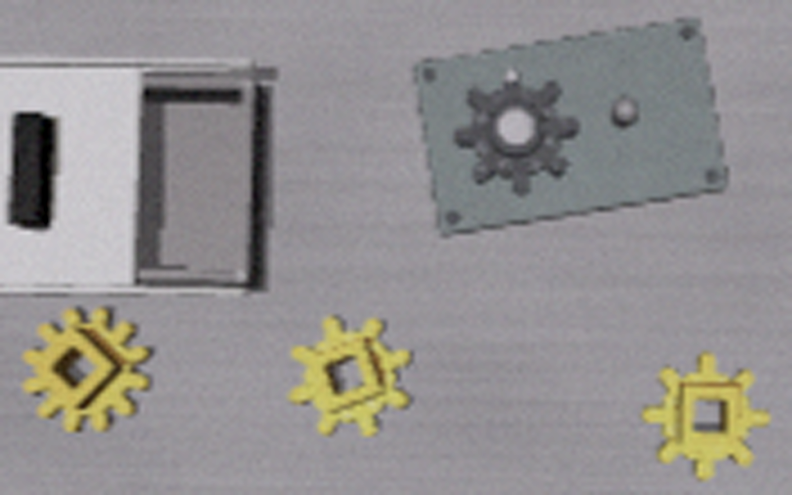

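```bash
cat >> h.py <<'E'
def phase(P,c,n,z=None):
    """phase (rad, mod 2pi/n) of n-fold teeth from filled-mask points P about c: points in outer ring"""
    v=P[:,:2]-c[:2]; rr=np.hypot(*v.T); k=(rr>.0275)&(rr<.036)
    S=np.exp(1j*n*np.arctan2(v[k,1],v[k,0])).mean(); return np.angle(S)/n, abs(S)
def gears(d,z=.016):
    """brass gears on plane with tooth tops at z: centre, 8-fold and 12-fold phase and strength"""
    s=4; im=cv2.resize(d["image"],None,fx=s,fy=s,interpolation=cv2.INTER_CUBIC)
    m=cv2.inRange(cv2.cvtColor(im,cv2.COLOR_BGR2HSV),(18,110,40),(36,255,255)); out=[]
    m=cv2.morphologyEx(m,cv2.MORPH_OPEN,np.ones((3,3)))
    cs,_=cv2.findContours(m,cv2.RETR_EXTERNAL,cv2.CHAIN_APPROX_NONE)
    for c in cs:
        if cv2.contourArea(c)<2000: continue
        f=np.zeros_like(m); cv2.drawContours(f,[c],-1,255,-1); yx=np.argwhere(f)
        P=onplane(d,(yx[:,::-1]+.5)/s-.5,z)
        (x,y),rad=cv2.minEnclosingCircle((P[:,:2]*1e3).astype(np.float32))
        if not 30<rad<42: continue
        ctr=np.array([x,y])/1e3
        out.append((ctr,rad,phase(P,ctr,8),phase(P,ctr,12)))
    return out
E
python3 - <<'E'
from h import *
d=img("top")
for g in gears(d): print(g[0].round(4),round(g[1],1),np.round(g[2],3),np.round(g[3],3))
f=lambda x,y:(160+(x+.5)/4.5-.5,180+(y+.5)/4.5-.5)
D={}
for nm,p,z in [("stud",(512,75),.028),("master",(517,127),.038),("post",(624,109),.045)]:
    D[nm]=onplane(d,f(*p),z)[0]; print(nm,D[nm].round(4))
C=onplane(d,[f(417,65),f(697,20),f(727,185),f(443,232)],.012)[:,:2]
print("plate",C.round(4),C.mean(0),[np.linalg.norm(C[i]-C[i-1]).round(4) for i in range(4)])
v=D["master"]-D["post"]; print(np.hypot(v[0],v[1]), np.degrees(np.arctan2(v[1],v[0])), [np.degrees(np.arctan2(*((C[a]-C[b])[::-1]))) for a,b in((0,1),(3,2))])
s=4; im=cv2.resize(d["image"],None,fx=s,fy=s,interpolation=cv2.INTER_CUBIC)
c=D["master"]; yx=np.argwhere(cv2.cvtColor(im,cv2.COLOR_BGR2GRAY)<62); P=onplane(d,(yx[:,::-1]+.5)/s-.5,.028)
k=np.hypot(*(P[:,:2]-c[:2]).T)<.036; print("dark",k.sum(),P[k].mean(0),np.degrees(phase(P[k],c,8)[0]))
w=D["stud"]-c; print("studang",np.hypot(w[0],w[1]),np.degrees(np.arctan2(w[1],w[0])))
g=cv2.cvtColor(d["image"],cv2.COLOR_BGR2GRAY)
dk=cv2.inRange(g,0,48); n,l,st,cc=cv2.connectedComponentsWithStats(dk[160:270,60:440])
for i in range(1,n):
    if st[i,4]>60: print(st[i],(cc[i]+[60,160]).round(1))
crop(d,60,170,225,260,4.8,"pics/c2.png"); crop(d,325,175,435,260,7,"pics/c3.png")
E
```

```text
[ 0.4263 -0.1136] 34.4 [-0.017  0.866] [0.179 0.03 ]
[0.4456 0.0856] 34.8 [0.37  0.878] [0.037 0.021]
[0.4473 0.2335] 35.5 [0.123 0.019] [-0.218  0.698]
stud [ 0.6157 -0.0026  0.028 ]
master [ 0.5848 -0.006   0.038 ]
post [ 0.5948 -0.0655  0.045 ]
plate [[ 0.6231  0.0521]
 [ 0.6516 -0.1079]
 [ 0.5568 -0.1256]
 [ 0.5275  0.0353]] [ 0.58973942 -0.03652897] [np.float64(0.0971), np.float64(0.1626), np.float64(0.0965), np.float64(0.1635)]
0.06034516612487292 99.62494441704236 [np.float64(100.09961046009509), np.float64(100.31578626607397)]
dark 3377 [ 0.58157194 -0.00541099  0.028     ] 6.711082564608964
studang 0.031109686784495195 6.348449644028304
[  0   0  26  18 391] [ 71.7 167.3]
[278  30  82  58 558] [383.3 217.7]
[151  39   9  45 135] [216.9 221.8]
[132  40  21   3  62] [202. 201.]
[103  45   9  26 212] [166.8 217.2]
```

View pics/c2.png

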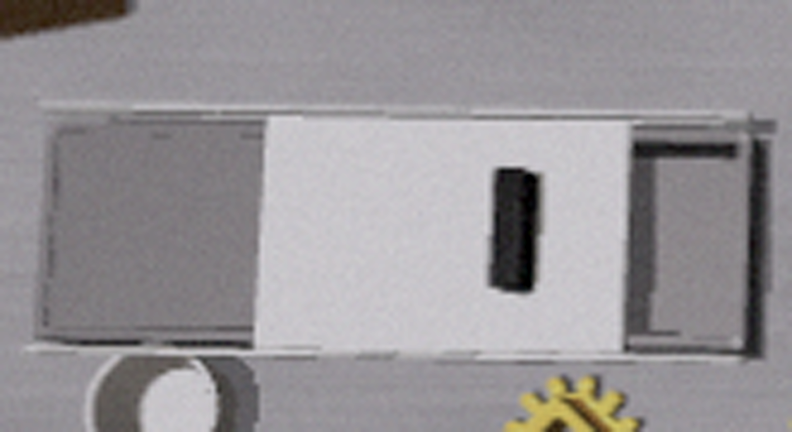

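View pics/c3.png

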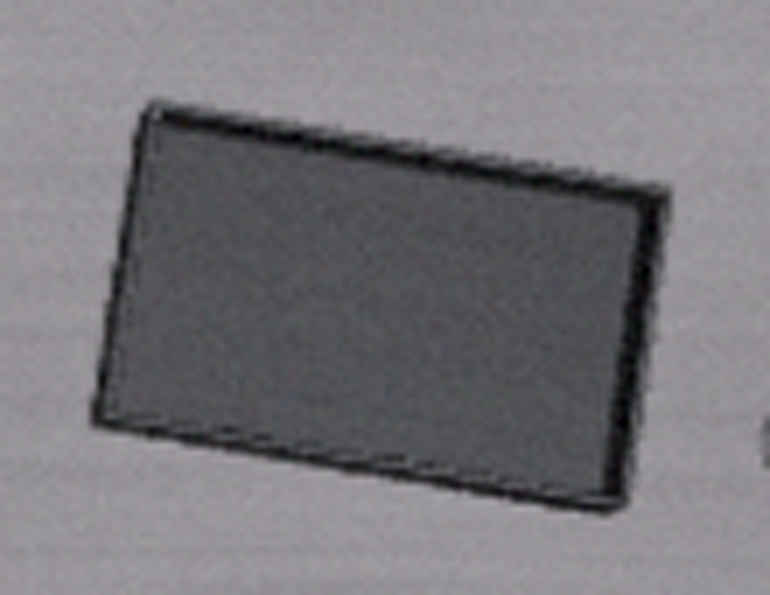

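Run:
```python
from h import *
d=img("top")
f=lambda a:[(60+(x+.5)/4.8-.5,170+(y+.5)/4.8-.5) for x,y in a]
def quad(n,C):
    C=C[:,:2]; L=[np.linalg.norm(C[i]-C[i-1]).round(4) for i in range(4)]
    a=[np.degrees(np.arctan2(*((C[i]-C[j])[::-1]))).round(2) for i,j in((0,1),(3,2))]
    print(n,C.round(4).tolist(),"ctr",C.mean(0).round(4),L,a)
quad("cover",onplane(d,f([(267,117),(631,123),(624,350),(254,348)]),.0725))
quad("rails",onplane(d,f([(40,103),(775,125),(762,355),(25,348)]),.074))
quad("fin",onplane(d,f([(493,168),(528,168),(534,292),(488,291)]),.1085))
quad("baywall",onplane(d,f([(631,123),(752,128),(745,346),(624,350)]),.066))
g=lambda a:[(325+(x+.5)/7-.5,175+(y+.5)/7-.5) for x,y in a]
quad("pan",onplane(d,g([(150,103),(668,187),(618,510),(95,425)]),.035))
crop(img("scene"),330,220,560,410,3.4,"pics/c4.png")
```

```text
cover [[0.6086, 0.385], [0.6084, 0.1992], [0.4921, 0.1983], [0.4905, 0.3848]] ctr [0.5499 0.2918] [np.float64(0.1181), np.float64(0.1858), np.float64(0.1163), np.float64(0.1865)] [np.float64(89.93), np.float64(90.5)]
rails [[0.6138, 0.4999], [0.6082, 0.1253], [0.4905, 0.1283], [0.4889, 0.4987]] ctr [0.5504 0.313 ] [np.float64(0.1249), np.float64(0.3747), np.float64(0.1177), np.float64(0.3704)] [np.float64(89.15), np.float64(90.26)]
fin [[0.5792, 0.2605], [0.5795, 0.2432], [0.5178, 0.2376], [0.518, 0.2602]] ctr [0.5486 0.2504] [np.float64(0.0612), np.float64(0.0173), np.float64(0.0619), np.float64(0.0227)] [np.float64(90.87), np.float64(89.58)]
baywall [[0.6094, 0.2003], [0.6077, 0.138], [0.4955, 0.138], [0.4925, 0.1995]] ctr [0.5513 0.1689] [np.float64(0.1168), np.float64(0.0624), np.float64(0.1122), np.float64(0.0615)] [np.float64(88.48), np.float64(92.74)]
pan [[0.6352, -0.1862], [0.6073, -0.3715], [0.4911, -0.3515], [0.5183, -0.1664]] ctr [ 0.563  -0.2689] [np.float64(0.1186), np.float64(0.1874), np.float64(0.1179), np.float64(0.1871)] [np.float64(81.43), np.float64(81.65)]
```

View pics/c4.png

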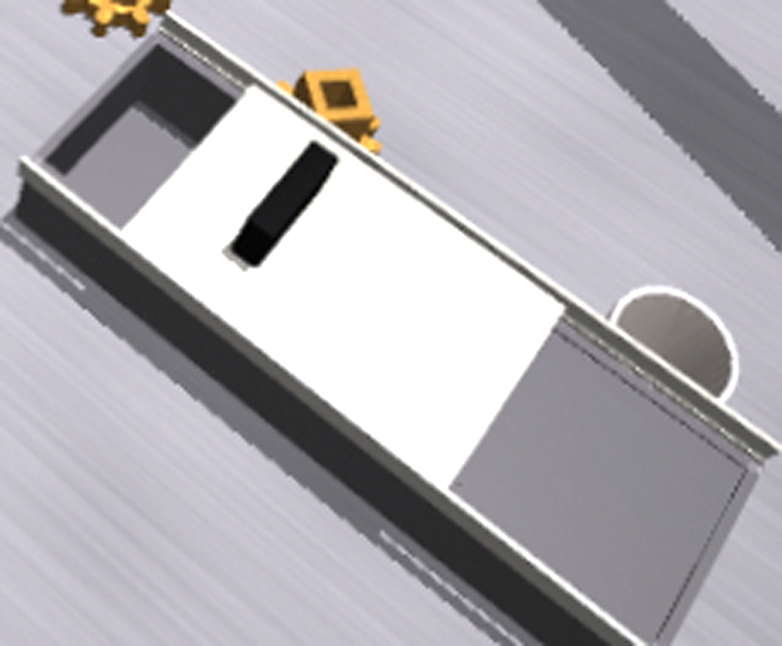

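Run:
```python
from h import *
S=lambda:(r.state()["time"],r.state()["tool_pos"].round(4),round(r.state()["finger_gap"],3),r.state()["force"].round(1))
q=down(np.pi/2+.003); print(r.ik([.549,.2518,.20],q), r.ik([.549,.2518,.20],down(-np.pi/2+.003)))
r.goto([.549,.2518,.20],q); r.move_l([.549,.2518,.0975],velocity=.1,force_limit=12); print(S())
r.close(40); print(S())
hit=r.move_l([.5485,.375,.0975],velocity=.07,force_limit=12); print(hit,S())
y=r.state()["tool_pos"][1]
r.release(); r.move_l([.5485,y,.2],velocity=.2); print(S())
r.goto([.4263,-.1136,.2],down(-.017)); print(S(), r.state()["qpos"].round(2))
d=img("top"); 
for g in gears(d): print(g[0].round(4),round(g[1],1),np.round(g[2],3),np.round(g[3],3))
crop(d,50,170,240,270,4.2,"pics/c5.png")
```

```text
[-0.67862472  0.32276551  0.2179293   1.7467439  -0.07781673  1.08047525
  1.13887671] [-1.01574168  0.36834351  0.63908212  1.7626804  -0.24453651  1.09097465
 -1.86265778]
(3.1333, array([0.5498, 0.2521, 0.0984]), 1.0, array([ 1.1, -0.6,  0. ]))
(3.775, array([0.5491, 0.252 , 0.0978]), 0.168, array([-1. , -0.5,  2. ]))
True (5.3417, array([0.5491, 0.3681, 0.0979]), 0.169, array([-0.6,  0.1,  3.3]))
(6.6833, array([0.5478, 0.3677, 0.1991]), 0.993, array([ 0.6, -0.2, -0.3]))
(8.4917, array([ 0.4273, -0.1126,  0.2003]), 1.0, array([ 0.2, -0.1,  0.3])) [-0.54 -0.02  0.71  2.13  0.02  1.03  0.15]
[0.4455 0.0857] 34.8 [0.371 0.882] [0.054 0.024]
[0.4472 0.2336] 35.4 [0.165 0.012] [-0.217  0.699]
```

View pics/c5.png

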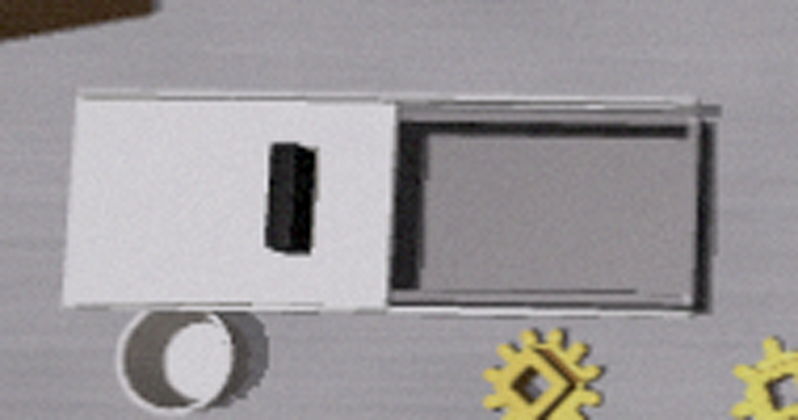

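Run:
```python
from h import *
d=img("top"); f=lambda a:[(50+(x+.5)/4.2-.5,170+(y+.5)/4.2-.5) for x,y in a]
for n,a,z in [("coverR",[(398,102),(387,306)],.0725),("coverL",[(78,98),(63,304)],.0725),("fintop",[(269,143),(300,143),(297,252),(266,248)],.1085),
 ("bay-ywall",[(697,130),(690,300)],.066),("bay floor corner -y",[(697,130),(690,300)],.006),("floor+y shadow",[(427,140)],.006)]: print(n,onplane(d,f(a),z).round(4).tolist())
s=img("scene"); crop(s,320,220,560,420,3.3,"pics/c6.png")
```

```text
coverR [[0.6099, 0.3138, 0.0725], [0.4906, 0.3142, 0.0725]]
coverL [[0.6094, 0.4996, 0.0725], [0.4892, 0.4998, 0.0725]]
fintop [[0.5797, 0.376, 0.1085], [0.58, 0.3585, 0.1085], [0.518, 0.3567, 0.1085], [0.5201, 0.3742, 0.1085]]
bay-ywall [[0.597, 0.1394, 0.066], [0.497, 0.1403, 0.066]]
bay floor corner -y [[0.6056, 0.1469, 0.006], [0.501, 0.1479, 0.006]]
floor+y shadow [[0.5969, 0.3124, 0.006]]
```

View pics/c6.png

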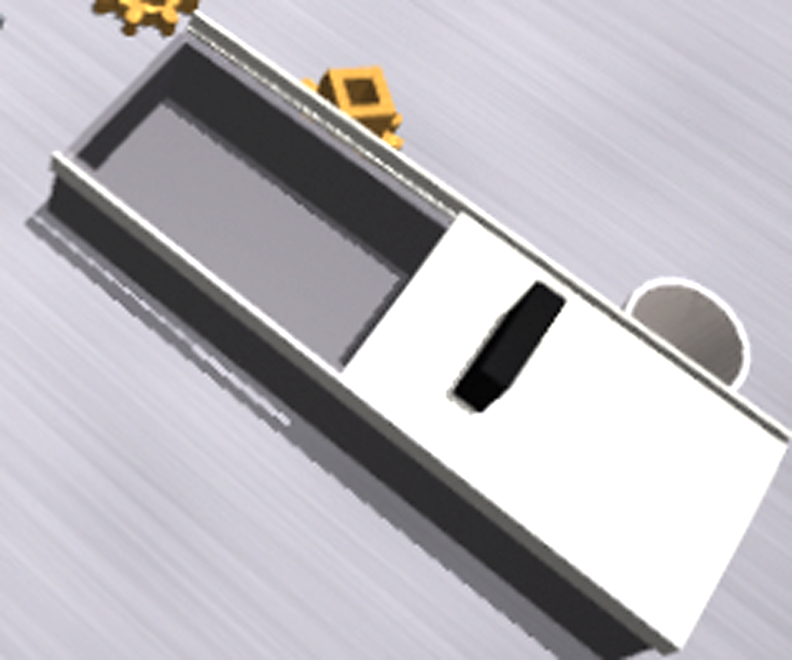

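```bash
cat >> h.py <<'E'
def S(*a): 
    s=r.state(); print(*a,round(s["time"],1),s["tool_pos"].round(4),"gap",round(s["finger_gap"],3),"F",s["force"].round(1))
    return s
E
python3 - <<'E'
from h import *
p=[.4263,-.1136]; y0=-.017
r.goto([*p,.2],down(y0+np.pi/2)); print(r.state()["qpos"].round(2))
r.move_l([*p,.041],velocity=.15,force_limit=10); S("down")
r.close(40); S("c1"); r.release()
r.move_l([*p,.075]); r.goto([*p,.075],down(y0)); r.move_l([*p,.041],velocity=.1,force_limit=10)
r.close(60); S("c2"); r.release()
r.move_l([*p,.2],velocity=.3); r.goto([.45,-.33,.25],down(y0)); 
d=img("top")
for g in gears(d): print(g[0].round(4),round(g[1],1),np.round(g[2],3),np.round(g[3],3))
crop(d,200,170,340,290,5,"pics/c7.png")
E
```

```text
[-0.57 -0.02  0.74  2.13  0.02  1.03  1.72]
down 11.2 [ 0.4271 -0.1138  0.0416] gap 0.999 F [0.1 0.7 0.3]
c1 11.8 [ 0.4266 -0.1135  0.0416] gap 0.353 F [-1.2  0.7  5.4]
c2 15.1 [ 0.4268 -0.1135  0.0417] gap 0.333 F [-1.5  0.9  6.7]
[ 0.4263 -0.1136] 34.4 [-0.017  0.867] [0.243 0.019]
[0.4456 0.0856] 34.8 [0.368 0.882] [0.045 0.031]
[0.4473 0.2333] 35.3 [0.112 0.019] [-0.218  0.705]
```

Run:
```python
from h import *
p=[.4263,-.1136]; y0=-.017
r.goto([*p,.15],down(y0)); r.move_l([*p,.0405],velocity=.15,force_limit=10); r.close(70); S("grip")
r.move_l([*p,.16],velocity=.15); S("lift")
yw=np.radians(-8.75); P=[.5950,-.0664]
r.goto([*P,.16],down(yw)); r.move_l([*P,.10],velocity=.15); S("above")
hit=r.move_l([*P,.0525],velocity=.03,force_limit=6); S("hit",hit)
s=img("scene"); crop(s,210,150,350,270,5.5,"pics/c8.png")
```

```text
grip 20.3 [ 0.4268 -0.1134  0.0413] gap 0.332 F [-1.9  1.6  7.5]
lift 21.3 [ 0.4251 -0.113   0.1591] gap 0.326 F [ 0.2 -0.1 -4.6]
above 22.6 [ 0.5947 -0.0669  0.1005] gap 0.328 F [ 0.2 -0.4 -3.3]
hit True 24.0 [ 0.5949 -0.0664  0.0535] gap 0.328 F [0.1 0.  6.6]
```

View pics/c8.png

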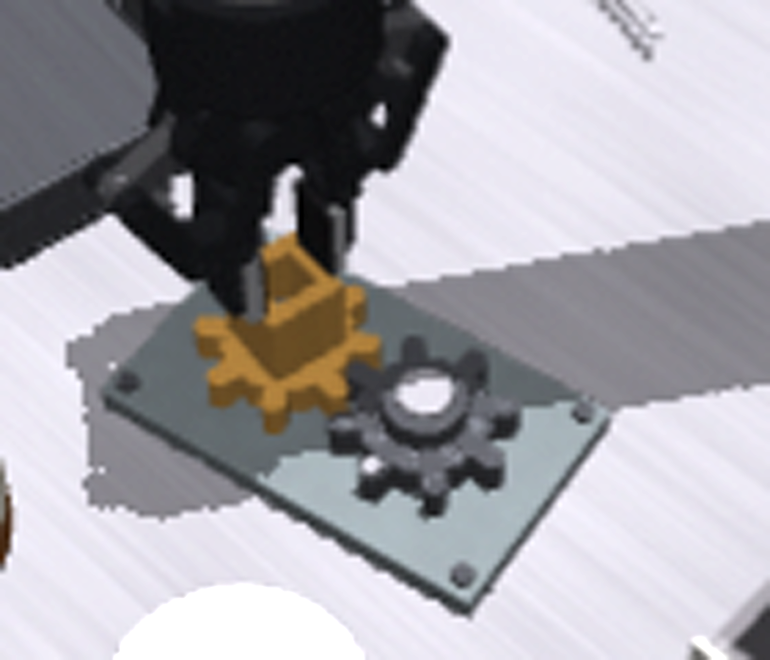

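Run:
```python
from h import *
r.sleep(.3); yw=np.radians(-8.75); P=[.5951,-.0664,.0538]
for a in np.arange(1,10)*.1: r.goto(P,down(yw+a))
r.sleep(.4); S("turned"); print(r.state()["ft_torque"].round(2))
crop(img("scene"),210,150,350,270,5.5,"pics/c9.png")
```

```text
turned 27.0 [ 0.5949 -0.0662  0.0536] gap 0.331 F [ 0.9  0.4 -3.6]
[ 0.06 -0.04  0.04]
```

View pics/c9.png

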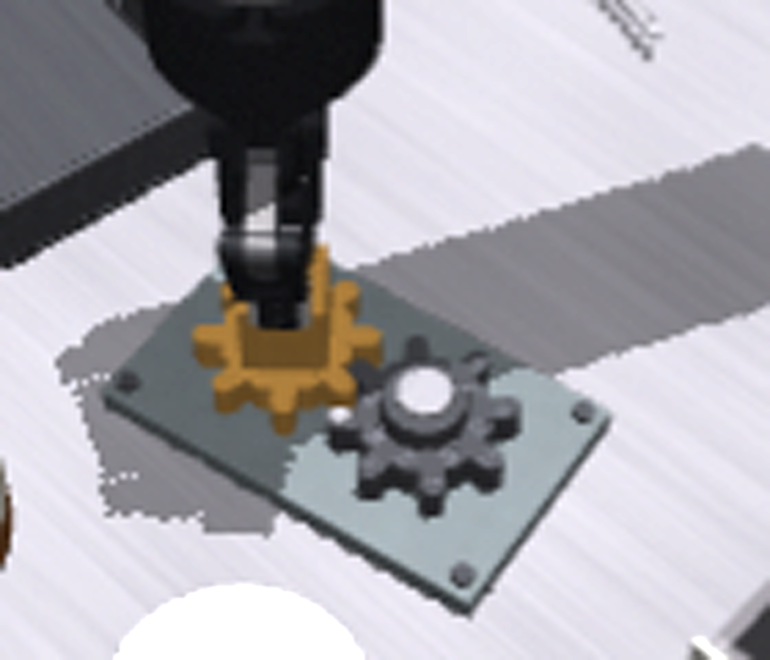

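Run:
```python
from h import *
s=img("scene"); f=lambda x,y:(210+(x+.5)/5.5-.5,150+(y+.5)/5.5-.5)
a,b=onplane(s,[f(372,465),f(340,412)],.029); m=np.linalg.norm(a-b); print("stud",a.round(4),b.round(4),m)
assert m>.0205
r.move_l([.5951,-.0664,.13],velocity=.08); S("lift"); r.move_l([.5951,-.0664,.2],velocity=.2)
q=down(np.pi/2+.003); r.goto([.5495,.21,.2],q); S("over")
r.move_l([.5495,.21,.0485],velocity=.1,force_limit=8); S("placed")
r.release(); S("rel"); r.move_l([.5495,.21,.2],velocity=.25)
r.goto([.42,-.25,.25],down(0))
d=img("top"); crop(d,130,170,330,290,4,"pics/c10.png")
for z in(.016,.022):
  for g in gears(d,z): print(z,g[0].round(4),round(g[1],1),np.round(g[2],3),np.round(g[3],3))
```

```text
stud [ 0.6147 -0.002   0.029 ] [ 0.6063 -0.0264  0.029 ] 0.02580925847121079
lift 28.2 [ 0.5944 -0.0662  0.1293] gap 0.331 F [-0.3 -0.2 -2.4]
over 29.8 [0.5503 0.2065 0.1998] gap 0.33 F [-0.1 -1.7 -4.1]
placed 31.5 [0.5502 0.2102 0.0493] gap 0.334 F [-1.2  0.6 -3.5]
rel 32.1 [0.5496 0.21   0.0486] gap 1.003 F [ 0.4  0.2 -0.3]
0.016 [0.4251 0.134 ] 34.6 [0.363 0.877] [-0.261  0.054]
0.016 [0.4473 0.2333] 35.3 [0.103 0.026] [-0.219  0.708]
0.016 [0.5496 0.2098] 35.4 [0.005 0.821] [0.05  0.018]
0.022 [0.425  0.1333] 34.5 [0.363 0.877] [-0.26   0.054]
0.022 [0.4471 0.2321] 35.1 [0.104 0.025] [-0.218  0.712]
0.022 [0.549  0.2088] 35.3 [0.005 0.82 ] [0.057 0.015]
```

View pics/c10.png

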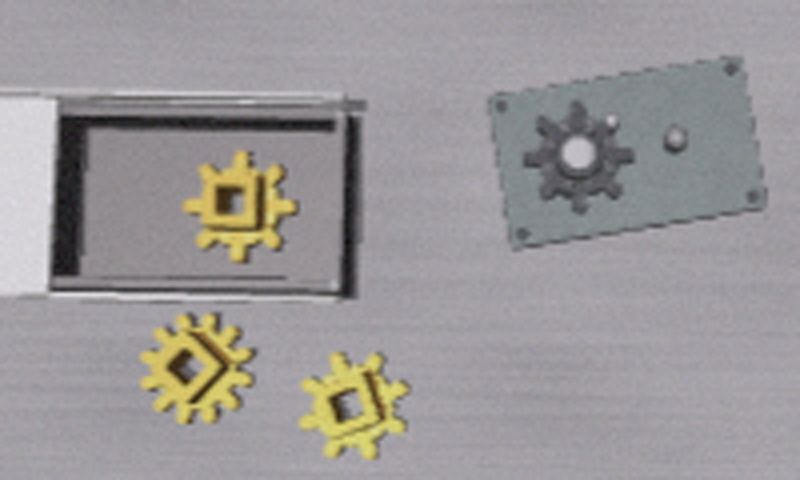

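Run:
```python
from h import *
x=.5495; q=down(np.pi/2+.003)
r.close(40); r.goto([x,.255,.2],q); S("over"); r.move_l([x,.255,.051],velocity=.12,force_limit=8); S("down")
hit=r.move_l([x,.208,.051],velocity=.04,force_limit=6); S("push",hit)
y=r.state()["tool_pos"][1]
r.move_l([x,y+.006,.051]); r.move_l([x,y+.006,.2],velocity=.25); r.release()
p=[.4252,.134]; y0=.363+np.pi/2
r.goto([*p,.2],down(y0)); 
d=img("top")
for z in(.022,):
  for g in gears(d,z): print(z,g[0].round(4),round(g[1],1),np.round(g[2],3),np.round(g[3],3))
r.move_l([*p,.041],velocity=.15,force_limit=10); r.close(40); S("c1"); r.release()
r.move_l([*p,.075]); r.goto([*p,.075],down(y0-np.pi/2)); r.move_l([*p,.041],velocity=.1,force_limit=10)
r.close(40); S("c2")
```

```text
over 37.3 [0.5504 0.2526 0.2005] gap 0.0 F [ 0.2 -0.5 -0.2]
down 38.7 [0.5504 0.2553 0.052 ] gap -0.001 F [ 0.6 -0.6  0.5]
push False 40.0 [0.5495 0.2085 0.051 ] gap 0.004 F [ 0.2  0.1 -0.3]
0.022 [0.5491 0.209 ] 35.1 [0.005 0.824] [-0.076  0.011]
c1 44.3 [0.4255 0.1345 0.0416] gap 0.349 F [-1.8  0.3  5.9]
c2 47.5 [0.4258 0.1343 0.0415] gap 0.348 F [-0.1  0.1  6.7]
```

Run:
```python
from h import *
d=img("top"); s=img("scene")
for g in gears(d,.022): print(g[0].round(4),round(g[1],1),np.round(g[2],3))
a=cv2.resize(d["image"][170:260,120:240],None,fx=3.3,fy=3.3); b=cv2.resize(s["image"][200:330,320:480],None,fx=2.4,fy=2.4)
h=max(a.shape[0],b.shape[0]); pad=lambda i:cv2.copyMakeBorder(i,0,h-i.shape[0],0,0,0)
cv2.imwrite("pics/c11.png",np.hstack([pad(a),pad(b)]))
```

```text
[0.549  0.2088] 35.3 [0.005 0.821]
```

View pics/c11.png

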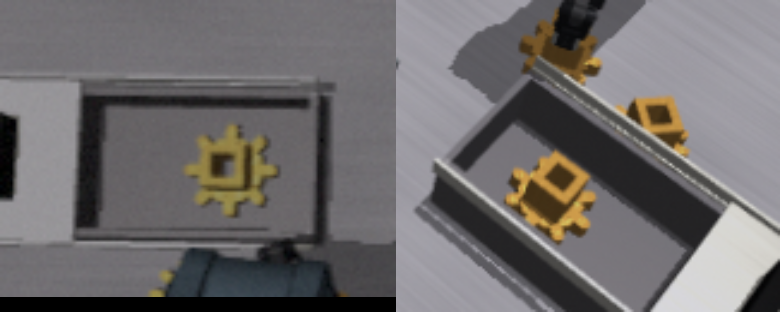

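Run:
```python
from h import *
p=[.4252,.134]; x=.5495; q=down(np.pi/2+.003)
r.release(); r.move_l([*p,.2],velocity=.25); r.close(40)
r.goto([x,.262,.2],q); r.move_l([x,.262,.047],velocity=.12,force_limit=8); S("down")
hit=r.move_l([x,.225,.047],velocity=.04,force_limit=8); S("push",hit)
d=img("top"); s=img("scene")
a=cv2.resize(d["image"][170:260,120:240],None,fx=3.3,fy=3.3); b=cv2.resize(s["image"][200:330,320:480],None,fx=2.4,fy=2.4)
h=max(a.shape[0],b.shape[0]); pad=lambda i:cv2.copyMakeBorder(i,0,h-i.shape[0],0,0,0)
cv2.imwrite("pics/c12.png",np.hstack([pad(a),pad(b)]))
```

```text
down 52.9 [0.5503 0.2623 0.0479] gap -0.001 F [-0.   0.1  0.1]
push False 53.9 [0.5498 0.2259 0.0472] gap -0.001 F [0.8 3.3 1.6]
```

View pics/c12.png

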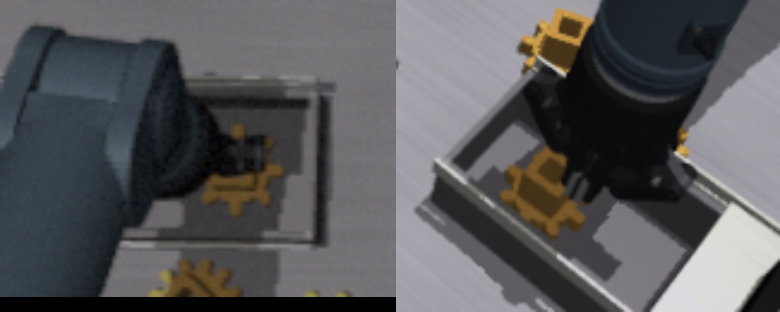

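Run:
```python
from h import *
x=.5495
hit=r.move_l([x,.203,.047],velocity=.03,force_limit=8); s=S("push",hit); y=s["tool_pos"][1]
r.move_l([x,y+.008,.047]); S("back"); r.move_l([x,y+.008,.2],velocity=.2); r.goto([.42,-.25,.25],down(0)); r.release()
d=img("top")
for z in(.016,.022):
  for g in gears(d,z): print(z,g[0].round(4),round(g[1],1),np.round(g[2],3),np.round(g[3],3))
```

```text
push False 54.9 [0.5494 0.2022 0.0468] gap -0.002 F [0.3 3.  2.4]
back 55.2 [0.5484 0.2094 0.046 ] gap 0.0 F [-0.4  0.2 -0.3]
0.016 [0.4252 0.1339] 34.6 [0.364 0.875] [0.243 0.038]
0.016 [0.4473 0.2335] 35.5 [0.112 0.018] [-0.217  0.7  ]
0.016 [0.5496 0.1822] 35.4 [0.006 0.811] [-0.21   0.071]
0.022 [0.4252 0.1332] 34.4 [0.363 0.875] [0.242 0.039]
0.022 [0.4472 0.2324] 35.3 [0.094 0.02 ] [-0.217  0.704]
0.022 [0.549  0.1813] 35.2 [0.006 0.812] [-0.21   0.078]
```

Run:
```python
from h import *
p=[.4255,.1343]; y0=.363+np.pi/2
r.goto([*p,.2],down(y0)); r.move_l([*p,.041],velocity=.15,force_limit=10); r.close(70); S("grip")
r.move_l([*p,.2],velocity=.2); S("lift")
B=[.5495,.257]; r.goto([*B,.2],down(np.radians(125))); S("over"); print(r.state()["qpos"].round(2))
r.move_l([*B,.0485],velocity=.1,force_limit=8); S("placed")
r.release(); S("rel"); r.move_l([*B,.2],velocity=.2)
r.goto([.42,-.25,.25],down(0))
d=img("top"); crop(d,130,170,330,290,4,"pics/c13.png")
for z in(.016,.022):
  for g in gears(d,z): print(z,g[0].round(4),round(g[1],1),np.round(g[2],3),np.round(g[3],3))
```

```text
grip 61.9 [0.4257 0.1348 0.0417] gap 0.333 F [-2.2  0.9  6.7]
lift 63.5 [0.4249 0.1339 0.1994] gap 0.328 F [ 0.   0.1 -3.2]
over 64.2 [0.5491 0.2557 0.1977] gap 0.328 F [ 0.2 -0.3 -3.4]
[-1.23  0.46  0.93  1.77 -0.4   1.12  2.01]
placed 65.8 [0.5502 0.2573 0.0493] gap 0.331 F [ 0.7 -1.  -3. ]
rel 66.4 [0.5496 0.257  0.0486] gap 1.003 F [-0.6  0.6 -0.2]
0.016 [0.4471 0.2334] 35.2 [0.13  0.013] [-0.218  0.707]
0.016 [0.5496 0.1822] 35.4 [0.006 0.809] [-0.211  0.073]
0.016 [0.5496 0.2574] 35.7 [-0.176  0.789] [0.031 0.008]
0.022 [0.447  0.2322] 35.1 [0.177 0.012] [-0.218  0.716]
0.022 [0.549  0.1813] 35.2 [0.006 0.81 ] [-0.212  0.078]
0.022 [0.5489 0.2562] 35.5 [-0.176  0.792] [0.02  0.005]
```

View pics/c13.png

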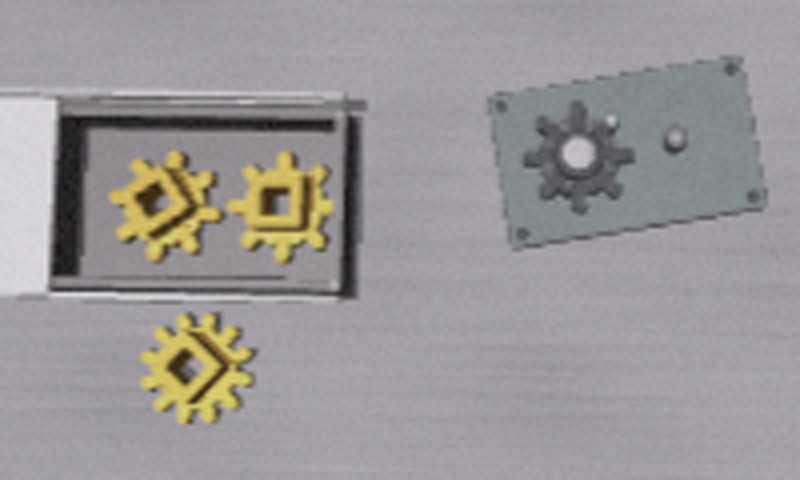

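Run:
```python
from h import *
q=down(np.pi/2+.003)
r.goto([.5485,.368,.2],q); r.move_l([.5485,.368,.0975],velocity=.15,force_limit=12); r.close(40); S("fin")
hit=r.move_l([.549,.180,.0975],velocity=.08,force_limit=12); s=S("shut",hit)
r.release(); r.move_l([.549,s["tool_pos"][1],.2],velocity=.2)
y0=np.radians(47.5); p=np.array([.447,.233])-.015*np.array([np.cos(y0),np.sin(y0)])
r.goto([*p,.2],down(y0))
r.move_l([*p,.0415],velocity=.1,force_limit=8); S("down"); r.close(70); S("grip")
r.move_l([*p,.2],velocity=.15); S("lift")
B=[.5635,-.2689]; r.goto([*B,.2],down(np.radians(81.5))); S("over")
r.move_l([*B,.0465],velocity=.1,force_limit=8); S("placed")
r.release(); r.move_l([*B,.2],velocity=.2); r.goto([.42,0,.3],down(0))
d=img("top"); cv2.imwrite("pics/c14.png",cv2.resize(d["image"][160:300,50:440],None,fx=2,fy=2))
for g in gears(d,.020): print(g[0].round(4),round(g[1],1),np.round(g[2],3),np.round(g[3],3))
```

```text
fin 73.0 [0.5486 0.3681 0.0979] gap 0.172 F [-0.9 -0.3  3. ]
shut True 75.1 [0.5485 0.1901 0.0979] gap 0.164 F [ 0.4 -0.4  3.5]
down 79.1 [0.4373 0.2223 0.042 ] gap 1.003 F [0.1 0.2 0.4]
grip 79.8 [0.4391 0.224  0.0434] gap 0.016 F [-1.5  1.8 12. ]
lift 81.0 [0.4359 0.2215 0.1991] gap 0.002 F [-0.2  0.4  0.1]
over 82.9 [ 0.5642 -0.2669  0.1996] gap -0.004 F [1.  0.4 0.7]
placed 84.6 [ 0.5641 -0.2692  0.0473] gap -0.004 F [-0.6 -0.4  0.4]
[0.4401 0.2281] 35.0 [0.303 0.007] [-0.235  0.699]
```

View pics/c14.png

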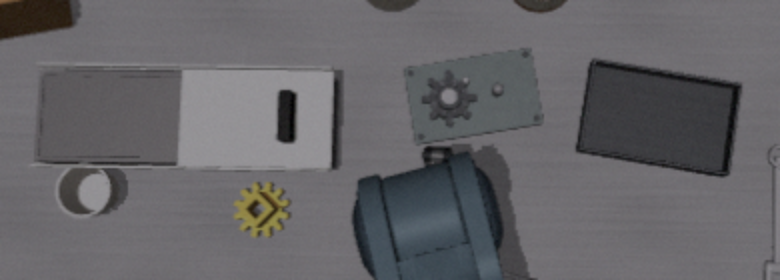

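Run:
```python
from h import *
g=gears(img("top"),.016)[0]; print(g[0].round(4),np.round(g[3],3))
y0=g[3][0]+np.radians(60); p=g[0]+[.0004,0]-.006*np.array([np.cos(y0),np.sin(y0)])
r.goto([*p,.2],down(y0)); r.move_l([*p,.0425],velocity=.1,force_limit=8); S("down")
r.close(25); S("grip"); 
if r.state()["finger_gap"]>.2: r.close(70); S("firm"); r.move_l([*p,.2],velocity=.1); S("lift")
else: r.release(); r.move_l([*p,.2])
```

```text
[0.4402 0.2289] [-0.235  0.699]
down 91.0 [0.437  0.2249 0.0431] gap 1.001 F [ 0.9 -0.9 -0.7]
grip 91.8 [0.4375 0.225  0.0442] gap -0.002 F [-3.3 -0.6 13.3]
```

Run:
```python
from h import *
r.goto([.42,-.05,.3],down(0)); d=img("top"); s0=img("scene")
g=gears(d,.016); print([(a[0].round(4),round(a[1],1),np.round(a[3],3)) for a in g]); g=g[0]
y0=g[3][0]+np.radians(60); p=g[0]+[.0004,0]-.006*np.array([np.cos(y0),np.sin(y0)])
r.goto([*p,.2],down(y0)); r.move_l([*p,.0425],velocity=.1,force_limit=8); s1=img("scene")
r.close(20); S("grip"); s2=img("scene"); r.release(); r.move_l([*p,.2])
c=proj(s0,[*g[0],.03])[0].astype(int); t=proj(d,[*g[0],.03])[0].astype(int)
cr=lambda D,c,w:cv2.resize(D["image"][c[1]-w:c[1]+w,c[0]-w:c[0]+w],(390,290) if 0 else (295,295),interpolation=cv2.INTER_CUBIC)
cv2.imwrite("pics/c15.png",np.vstack([np.hstack([cr(d,t,22),cr(s0,c,28)]),np.hstack([cr(s1,c,40),cr(s2,c,40)])]))
```

```text
[(array([0.44  , 0.2282]), 35.1, array([-0.235,  0.713]))]
grip 98.7 [0.4376 0.2244 0.0442] gap 0.0 F [-2.2 -0.9 14. ]
```

View pics/c15.png

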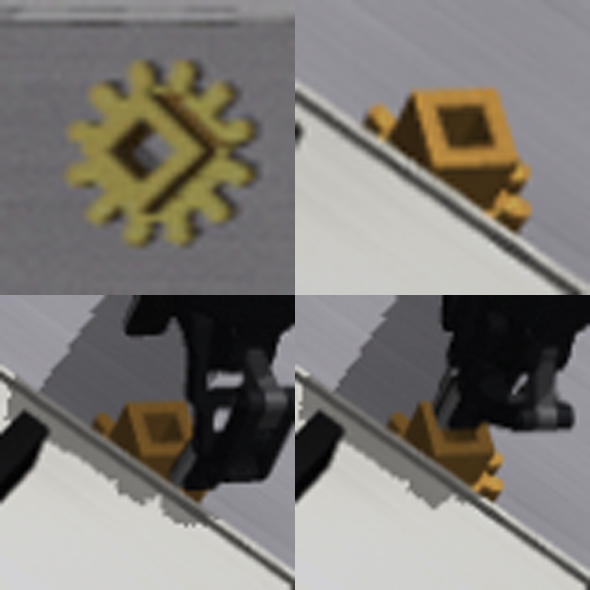

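Run:
```python
from h import *
s=img("scene"); st=r.state(); o=st["orientation"]; M=R.from_quat([o[1],o[2],o[3],o[0]]).as_matrix()
print(st["tool_pos"].round(4),M.round(3).tolist(),st["qpos"].round(2))
g=np.array([.44,.2282]); c=proj(s,[*g,.03])[0].astype(int); f=lambda P:((proj(s,P)-c+40)*295/80).round(0).tolist()
p=np.array([.4374,.2246]); j=M[:2,2]
print("hub top ctr",f([*g,.05]),"front finger tip",f([*(p+.05*j),.036]),"back",f([*(p-.05*j),.036]),"closed tip",f([*p,.025]),"tcp",f([*p,.044]),"body",f([*p,.1]))
print("disc",f([[*(g+.0355*np.array([np.cos(a),np.sin(a)])),.016] for a in np.arange(0,6.3,1.57)]))
# gear from scene view: hub-top face centroid (bright brass) and brass bounding box
m=cv2.inRange(cv2.cvtColor(s["image"],cv2.COLOR_BGR2HSV),(8,120,40),(36,255,255)); n,l,q,cc=cv2.connectedComponentsWithStats(m)
print([(q[i].tolist(),cc[i].round(1).tolist()) for i in range(1,n) if q[i,4]>60], "pred ctr",proj(s,[[*g,.05],[*g,.016]]).round(1).tolist())
```

```text
[0.4355 0.2235 0.1991] [[-0.001, -0.726, 0.688], [-0.001, 0.688, 0.726], [-1.0, 0.0, -0.002]] [-1.64  0.2   1.2   2.04 -0.22  1.04  0.48]
hub top ctr [[161.0, 127.0]] front finger tip [[174.0, 219.0]] back [[126.0, 56.0]] closed tip [[143.0, 145.0]] tcp [[154.0, 126.0]] body [[187.0, 66.0]]
disc [[106.0, 204.0], [199.0, 201.0], [176.0, 120.0], [86.0, 122.0], [105.0, 204.0]]
[([356, 1, 45, 24, 518], [380.7, 12.0]), ([478, 52, 14, 14, 89], [485.6, 58.9]), ([82, 54, 25, 27, 425], [93.9, 66.3]), ([283, 106, 27, 29, 304], [295.5, 120.0]), ([156, 206, 50, 40, 746], [184.4, 232.7]), ([411, 237, 30, 27, 441], [427.9, 247.3]), ([170, 240, 42, 26, 153], [195.3, 258.7]), ([137, 260, 45, 56, 610], [158.7, 287.5])] pred ctr [[428.5, 242.6], [423.4, 251.7]]
```

Run:
```python
from h import *
p=[.42,.05]
r.goto([*p,.12],down(.8)); r.close(30)
hit=r.move_l([*p,.012],velocity=.04,force_limit=4); S("closed probe",hit)
r.move_l([*p,.06],velocity=.2); r.release()
hit=r.move_l([*p,.005],velocity=.04,force_limit=4); S("open probe",hit); r.move_l([*p,.12],velocity=.2)
```

```text
closed probe False 105.2 [0.4201 0.05   0.0121] gap 0.001 F [0.1 0.4 0.6]
open probe False 107.9 [0.4203 0.0501 0.0052] gap 0.999 F [ 0.8 -0.5 -0.3]
```

Run:
```python
from h import *
p=[.42,.05]
r.close(30)
r.move_l([*p,.03],velocity=.2); hit=r.move_l([*p,-.03],velocity=.03,force_limit=4); S("closed probe",hit)
r.move_l([*p,.12],velocity=.2); r.release()
```

```text
closed probe True 111.2 [ 0.4199  0.05   -0.0056] gap 0.004 F [-1.9 -0.   9. ]
```

Run:
```python
from h import *
g=gears(img("top"),.016); print([(a[0].round(4),round(a[1],1),np.round(a[3],3)) for a in g]); g=[a for a in g if a[3][1]>.5][0]
y0=g[3][0]+np.radians(60); p=g[0]+[.0004,0]-.008*np.array([np.cos(y0),np.sin(y0)])
r.goto([*p,.2],down(y0)); hit=r.move_l([*p,.018],velocity=.1,force_limit=8); S("down",hit)
r.close(60); s=S("grip")
if .2<s["finger_gap"]<.5 and not hit:
    z=s["tool_pos"][2]; r.move_l([*p,.2],velocity=.15); S("lift")
    B=[.5635,-.2689]; r.goto([*B,.2],down(np.radians(81.5))); s=S("over")
    if s["finger_gap"]>.2:
        hit=r.move_l([*B,z+.005],velocity=.1,force_limit=8); S("placed",hit)
        r.release(); S("rel"); r.move_l([*B,.2],velocity=.2)
else: r.release(); r.move_l([*p,.2])
r.goto([.42,0,.3],down(0)); d=img("top")
for g in gears(d,.020): print(g[0].round(4),round(g[1],1),np.round(g[2],3),np.round(g[3],3))
```

```text
[(array([0.4403, 0.2282]), 35.2, array([-0.244,  0.696]))]
down False 115.5 [0.4356 0.2227 0.0185] gap 1.0 F [ 0.2 -0.3 -0. ]
grip 116.1 [0.4373 0.224  0.0191] gap 0.36 F [1.3 2.6 4.8]
lift 117.5 [0.4341 0.2218 0.199 ] gap 0.362 F [ 0.1 -0.2 -3.8]
over 119.3 [ 0.5643 -0.2673  0.1995] gap 0.363 F [ 0.   0.7 -3.3]
placed False 121.2 [ 0.5639 -0.2692  0.0248] gap 0.366 F [ 0.2 -0.4 -2.3]
rel 121.8 [ 0.5635 -0.269   0.0242] gap 1.003 F [-0.4 -0.2  0.1]
[ 0.5617 -0.2681] 36.1 [-0.135  0.014] [-0.15   0.574]
```

Run:
```python
from h import *
d=img("top"); s=img("scene"); S()
m=cv2.inRange(cv2.cvtColor(s["image"],cv2.COLOR_BGR2HSV),(8,120,40),(36,255,255)); n,l,q,cc=cv2.connectedComponentsWithStats(m)
g=np.array([.562,-.268]); a=np.arange(0,6.28,.1); ring=np.c_[g+.0355*np.c_[np.cos(a),np.sin(a)],np.full(len(a),.02)]
h=np.radians(81.5)+np.pi/4+np.arange(4)*np.pi/2; hub=np.c_[g+.0226*np.c_[np.cos(h),np.sin(h)],np.full(4,.054)]
for nm,D in(("scene",s),("top",d)):
    P=proj(D,np.r_[ring,hub]); print(nm,"pred flat box",P.min(0).round(1),P.max(0).round(1))
print([(q[i].tolist()) for i in range(1,n) if q[i,4]>150])
mt=cv2.inRange(cv2.cvtColor(d["image"],cv2.COLOR_BGR2HSV),(18,110,40),(36,255,255)); n,l,q,cc=cv2.connectedComponentsWithStats(mt); print([q[i].tolist() for i in range(1,n) if q[i,4]>100])
k=proj(d,[.5485,.190,.1085])[0].astype(int); w=d["image"][k[1]-25:k[1]+25,k[0]-20:k[0]+20].max(2)<60
ys,xs=np.nonzero(w); print("fin",onplane(d,[xs.mean()+k[0]-20,ys.mean()+k[1]-25],.1085).round(4),w.sum())
```

```text
125.0 [ 0.42   -0.0006  0.2997] gap 1.001 F [0.2 0.2 0.2]
scene pred flat box [196.3 138.7] [226.7 167.3]
top pred flat box [363.6 205.3] [391.7 233.2]
[[478, 52, 41, 26, 519], [82, 54, 25, 27, 424], [283, 106, 27, 29, 304], [197, 139, 30, 33, 653], [156, 206, 50, 40, 744], [170, 240, 42, 26, 154], [137, 260, 45, 56, 611]]
[[364, 206, 28, 27, 454], [338, 304, 41, 20, 397]]
fin [[0.549  0.1867 0.1085]] 206
```

Run:
```python
from h import *
s=img("scene")
m=cv2.inRange(cv2.cvtColor(s["image"],cv2.COLOR_BGR2HSV),(8,120,40),(36,255,255))[134:176,190:232]; v=s["image"].max(2)[134:176,190:232]
for a,b in zip(m,v): print("".join((chr(48+min(9,int(y)//26)) if x else ".") for x,y in zip(a,b)))
```

```text
..........................................
..........................................
..........................................
..........................................
..........................................
.....................4....................
...................4566...................
.................4566666..................
...............4566655666.................
.............4566653235665................
...........4566653222235665...............
..........466654222222236665..............
..........3566532222222246665.............
...........356653222223566654.............
...........2466652223566654322............
...........2246665455665432222...4........
............224666666543222222.6665.......
............22256665432222222267753.......
.........56422235543222222222265532.......
........467522223322222222222255322.......
.........456322222222222222222466666......
.........2353222222222222222223677665.....
.........4543222222222222222222765543.....
.......566664322222222222222224743322.....
.......666666532222222222222466753222.....
.......444446643222222222246677766622.....
........22356764322222224467776677632.....
........356677764322224466676433444.......
........567755674332346667766422222.......
........4554325664556666557776422222......
.........332236774456666334776322222......
.........2222467632367752224552..22.......
.........2222455422257652222332...........
..........222233222245532222222...........
..............22222223321..1222...........
..............2222...222....22............
...............221...222..................
......................22..................
..........................................
..........................................
..........................................
..........................................
```

```bash
python3 -c "
from plant import r
r.sleep(.3); r.sign_off()"
```

```text
the job is handed in; nothing more can be done
```

The job is done and handed in at about 126 s of the 210 s allowed.

**Test stand:** I lowered an eight-tooth gear onto the post. It stopped 12 mm above its bench height, so it sat right down on the plate. Turning it moved the master's stud about 26 mm by the scene camera, where one exact tooth would be 23.7 mm.

**Put away:** There were three gears in all. Both eight-tooth gears went in the bay, the twelve-tooth one in the pan, and the cover was slid shut.

**Last checks**
- **Bay gears:** before I closed the cover, the top camera showed both flat at y of about 0.182 and 0.257, clear of each other and the walls. They could not be seen afterwards.
- **Pan gear:** it lies within 2 mm of the pan's centre. Its top view matched a flat gear. The scene outline ran 5 px lower than predicted because my prediction left out the disc's thickness; the pixel map showed the tooth sides there.
- **Cover:** it hit its stop after travelling 178 mm, the full slide. The camera's reading of the fin was 3 mm short of the gripper's (0.187 against 0.190 m), probably because the mask takes in the fin's dark side.
- **Jars:** nothing was moved near them, but I did not check them again at the end.

**What went wrong on the way**
- One eight-tooth gear was knocked a few centimetres aside. I found it again in the picture.
- The first push in the bay missed the gear, and the twelve-tooth gear escaped three grasps. A touch on the bench showed the shut fingertips about 5 mm above the reported TCP, not 19 mm ahead of it. Gripping lower fixed it.

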